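# Switch the column pump to feed and start it

## Robot

A 7-joint arm with a two-finger parallel gripper is mounted at the origin on the work surface. World frame = base frame: x ahead of the robot, y to its left, z up, the work surface at z = 0. Lengths are in mm, angles in rad, forces in N, time in s.
With the tool pointing down it reaches from about 350 to 900 mm from the base axis. Payload 7.2 kg.
Tool frame: the origin (TCP) lies midway between the tips of the shut fingers; the grasp point (between the pads) lies 19 mm behind it; z points along the fingers, y is the line along which they close (so a half turn about z gives the same grasp; the last joint's range is limited). The gripper opens to 88 mm and grips with 3 to 60 N. Pads are 20 mm wide; open, the fingers measure 115 mm over their backs; the gripper's body (75 mm by 178 mm) begins 61 mm behind the grasp point.
Start: joints at [1.257, 0.411, -0.013, 1.596, 0.006, 1.134, -0.082], TCP at [152.07, -606.221, 222.653] pointing down, gripper open.
Joint ranges: [-2.95, 2.95], [-0.29, 1.99], [-1.47, 1.44], [0.14, 2.54], [-1.03, 4.17], [0.13, 1.85], [-2.86, 2.86]. Speed limits (rad/s): [2.39, 2.39, 3.01, 3.01, 3.14, 3.14, 3.14].

## Interface

Orientations are given as a unit quaternion [x, y, z, w].
In Python, from station import ctrl, read_camera gives the robot as it stands.
- The arm moves only by the tool step_arm, never from a script. Its argument "commands" is text: rows parted by semicolons, each of 4 numbers parted by spaces: the shift along the tool's x, y, z in units of 0.15 m (1.0 is 0.15 m), then the turn about the tool's z in units of 360 degrees (1.0 is 360 degrees). In form: tx ty tz twist; .... A call has 1 to 10 rows; each row is the pose to reach, as a shift and turn from the pose commanded when the call began, along the tool's axes at that moment, turning the shorter way round; what a row does not reach only later rows make up. A row lasts 1/10 s, in which the tool goes at most 50 mm and 8.59 degrees, less where a joint would pass 70% of its speed; a pose out of reach is approached as far as the arm can. A call with a number of a shift or a turn outside -1 to 1 is refused whole. A call with a gripper value outside its range is refused whole. "fingers" is the closure, from 0 (fully open) to 1 (shut), set as the call begins (left out, the last holds). The fingers move at their own pace and stop on an object; "force" is the grip in N (left out, the last holds). Time passes only in rows, so rows that repeat a pose let the fingers close. It gives the time, the measured TCP pose, the force, the opening and the grip force at its end, in the units of the state.
- ctrl.get_state(): the state, without advancing time (a new reading comes with each control period).
- read_camera(name): name is "side" or "top"; returns a dict with "image" (384x512x3 uint8, blue, green, red), "fov_y" (degrees; the focal length in pixels is half the picture's height over the tangent of half this angle, whatever the lens; pixels are square), "cx", "cy" (the principal point, pixels), "D" ([k1, k2, p1, p2, k3] as OpenCV has them; the pictures are not rectified), "R" (3x3) and "t" (3): a world point X has camera coordinates R X + t. Camera axes: x right, y down, z forward; pixel columns grow to the right and rows downward; lengths in mm; the calibration is good to about 2 mm. A picture is of the moment at which its call begins. There is no depth.
- ctrl.job_done(): hands the job in; it is judged then, once.
The state is a dict: "time": time; "joints": joint angles; "joint_velocities": joint speeds; "joint_torque": joint torques, N m; "tool_pos": TCP position; "eef_rot": TCP orientation; "force": force on the tool from outside, world axes, zero at the start; "moment": the same for the moment, N m; "width": finger opening in mm; "gripper_force": force on a finger pad.
Only numpy, scipy, OpenCV 4.12 (cv2) and the standard library are available. Lean on these libraries where they do the work, as an engineer would, in place of code of your own. Each camera call takes 0.05 s, during which the arm holds its last target. There are 200 camera calls.

## Task

Push the T-handled lever on top of the pump unit along its slot, past the click at the middle mark and on to the second stop at the far end of the slot. Only then press the start button on the small grey box fully down and let it go. Use the fingertips only: do not pinch the handle, and leave the bottle, the beaker and the jar where they stand.

Things in the scene. Friction and masses are not known exactly. Their poses are not given: they have to be found in the camera images.
- pump_unit: light grey pump case fixed to the bench, 160 (x) by 230 (y) by 70 mm high; on its flat top an aluminium plate with a dark slot along its y axis and three pairs of black marks at y = -30, 0, +30 mm. Origin: centre of the underside. Near the middle of the bench, turned up to 0.6 rad either way; its x axis points roughly away from the robot, its y axis roughly to the robot's left.
- feed_lever (a joint): lever travel in m along the slot to the pump unit's +y: 0 = closed (start), 0.030 = first detent (click at the middle mark, 2 mm of play), 0.060 = second stop (hard end). Sprung notches hold it at all three: about 7 N pushes it out of the notch at 0 or at 0.030; let go or pushed beyond about 0.017 it snaps on to 0.030, beyond about 0.049 on to 0.060; short of that it springs back or sticks.
- push_face (a point): centre of the face to push: the side of the black T-handle that looks to the pump unit's -y. The handle is an upright bar 95 mm long (along the unit's x), 18 mm thick, 95 to 127 mm above the bench (its foot 25 mm above the case), on a 13 mm square stem out of the slot; this point is 111 mm above the bench. Axes as the pump unit; moves with the lever
- start_box: grey box fixed to the bench, 90 by 90 by 45 mm high, with the start button in the middle of its top. Origin: centre of the underside. It changes places with the bottle, the beaker and the jar (two places on either side of the pump unit).
- start_top (a point): centre of the top face of the start button, a round grey cap 32 mm across in a black housing, pressed straight down
- start (a joint): how far the start button is pressed, in m: 0 = up, 0.006 = fully down, which takes about 5 N; springs back by itself
- bottle: loose white plastic bottle with a cap, 60 mm across, 135 mm high; origin at the centre of its underside. To be left alone.
- beaker: loose open glass beaker, 72 mm across, 90 mm high; origin at the centre of its underside. To be left alone.
- jar: loose amber glass jar, 56 mm across, 75 mm high; origin at the centre of its underside. To be left alone.
- back_face (a point): centre of the opposite (+y) side of the same T-handle, 111 mm above the bench. Fingers pressing on both the -y and the +y half of the handle at once, over 1.5 N each, count as pinching it

How it is judged (in metres and radians):
On the way, in this order (a step that is already met when the one before it is completed fails the run):
1. the lever rests at the second stop (value of joint feed_lever above 0.055 m and velocity of joint feed_lever below 0.02 m/s), for 0.2 s.
2. the start button is pressed down with the lever at the second stop (value of joint start above 0.0045 m and value of joint feed_lever above 0.055 m), for 0.05 s.
At the end, for the whole second after the job is handed in: The lever stands at the second stop (travel over 55 of 60 mm), the start button has been pressed and is up again (under 2 mm), and bottle, beaker and jar stand within 20 mm of where they began (value of joint feed_lever above 0.055 m and value of joint start below 0.002 m and distance of each of bottle, beaker, jar from where it was at the start of the episode below 0.02 m); the robot touches nothing.
It fails at once if the start button is pressed while the lever is not at the second stop (value of joint start above 0.003 m and value of joint feed_lever below 0.055 m).
It fails at once if the handle is pinched: the fingers press on both halves of it at once (contact force between the fingers and feed_lever_c1 above 1.5 N and contact force between the fingers and feed_lever_c2 above 1.5 N).
It fails at once if the bottle, the beaker or the jar is lifted, pushed away or tipped (distance of any of bottle, beaker, jar from where it was at the start of the episode above 0.02 m or angle between any of bottle, beaker, jar's own z axis and vertical above 0.3 rad).
It also fails if it takes over 48 s, if anything falls off the work surface, if the arm or the gripper's body presses on something with over 40 N, if the wrist force passes 120 N, or if a joint passes its speed limit or range.

## Working session

There is one attempt and no reset: what is moved stays moved. The work goes in short steps, Python scripts to look and compute and a tool call to move; the robot and the scene stay as the last step left them, time stands still between calls to the robot, and variables do not carry over. Pictures are saved under pics/ and viewed, at most 10 in all, crops included, and the job is handed in when it is done.

Besides the shell and the picture viewer there is one more tool, called after "Call:" as name(argument=value, ...), one argument or row to a line, values as JSON. step_arm: Moves the arm, as the interface text tells. Its arguments: {"type":"object","properties":{"commands":{"type":"string"},"fingers":{"type":"number"},"force":{"type":"number"}},"required":["commands"]}

```bash
mkdir -p pics; python3 - <<'E'
from station import ctrl, read_camera
import cv2,pickle
for n in("top","side"):
    c=read_camera(n); cv2.imwrite(f"pics/{n}0.png",c["image"]); pickle.dump(c,open(n+"0.pkl","wb"))
    print(n,c["fov_y"],c["cx"],c["cy"],c["D"],(-c["R"].T@c["t"]).round(),c["R"].round(3).tolist())
s=ctrl.get_state(); print(s["time"],s["tool_pos"],s["eef_rot"],s["force"],s["width"])
E
```

```text
top 47.54167948473353 248.44726536020633 196.72868719568208 [0.03829319 0.         0.         0.         0.        ] [ 363.    2. 1266.] [[-0.003, -1.0, -0.015], [-0.992, 0.005, -0.124], [0.124, 0.015, -0.992]]
side 56.213016325915284 256.51145111042666 192.41994049379602 [-0.0926861  0.         0.         0.         0.       ] [ 79. 607. 554.] [[-0.818, -0.576, 0.003], [-0.314, 0.442, -0.84], [0.483, -0.688, -0.542]]
0.1 [ 151.94493047 -605.83454628  221.93842768] [ 9.92453154e-01  1.22622572e-01 -1.32151988e-04 -6.51461728e-04] [-0.04604572 -0.65659447 -0.73937587] 87.51549612092631
```

View pics/top0.png

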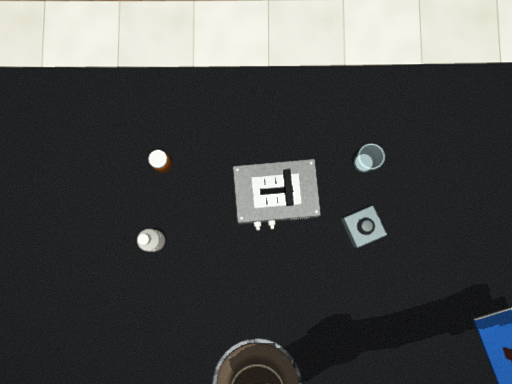

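View pics/side0.png

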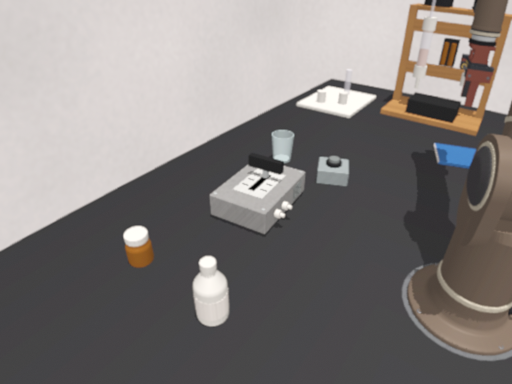

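The top view shows the pump at about (277,191), the handle at (289,187), the start box at (365,227), the beaker at (370,157), the jar at (160,160) and the bottle at (150,240). I'll zoom in for exact pixels.

```bash
cat > h.py <<'E'
import numpy as np,cv2
def ray(c,u,v,z):
    f=192/np.tan(np.radians(c["fov_y"])/2);K=np.array([[f,0,c["cx"]],[0,f,c["cy"]],[0,0,1]])
    x,y=cv2.undistortPoints(np.array([[[u,v]]],float),K,np.array(c["D"]))[0,0]
    d=c["R"].T@[x,y,1];o=-c["R"].T@c["t"];return o+d*(z-o[2])/d[2]
E
python3 - <<'E'
import pickle,cv2
c=pickle.load(open("top0.pkl","rb"));i=c["image"][150:250,225:395]
i=cv2.convertScaleAbs(i,alpha=1.6,beta=15)
i=cv2.resize(i,(782,460),interpolation=cv2.INTER_CUBIC)
for k in range(0,170,10): cv2.line(i,(int(k*4.6),0),(int(k*4.6),6 if k%50 else 14),(0,0,255),1)
cv2.imwrite("pics/z.png",i)
E
```

```text
(no output)
```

View pics/z.png

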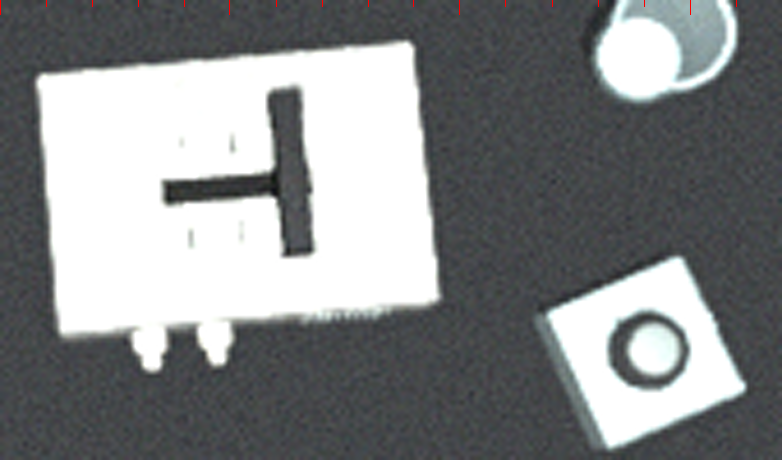

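```bash
python3 - <<'E'
import pickle,cv2,numpy as np
from h import ray
c=pickle.load(open("top0.pkl","rb"));s=pickle.load(open("side0.pkl","rb"))
def P(x,y,z): return ray(c,225+(x+.5)/4.6-.5,150+(y+.5)/4.6-.5,z)
C=np.array([P(*p,70) for p in[(38,75),(412,43),(440,300),(62,337)]]);print("case",C.round(),C.mean(0).round(1))
yd=(C[0]-C[1]+C[3]-C[2])/2;print("len",np.linalg.norm(yd),"yaw",np.arctan2(-yd[0],yd[1]), np.linalg.norm(C[0]-C[3]))
H=np.array([P(*p,127) for p in[(267,90),(300,86),(314,253),(282,257)]]);print("handle",H.round(1),H.mean(0).round(1))
for z in(45,55,60,65,70,75):print(z,P(654,349,z).round(1),ray(s,335,160.5,z).round(1))
B=np.array([P(*p,45) for p in[(541,315),(682,257),(746,388),(609,449)]]);print("box",B.mean(0).round(1))
i=cv2.convertScaleAbs(s["image"][140:210,230:370],alpha=1.5,beta=10)
cv2.imwrite("pics/zs.png",cv2.resize(i,(784,392),interpolation=cv2.INTER_CUBIC))
# beaker
print("beaker base",ray(c,363,163,0).round(),"rim",ray(c,371,156,90).round())
E
```

```text
case [[ 599.   63.   70.]
 [ 617. -164.   70.]
 [ 461. -177.   70.]
 [ 440.   48.   70.]] [529.3 -57.6  70. ]
len 226.86823581054747 yaw 0.08717711834270958 159.71654559752756
handle [[578.1 -72.3 127. ]
 [580.4 -91.3 127. ]
 [483.6 -97.8 127. ]
 [481.4 -79.6 127. ]] [530.9 -85.2 127. ]
45 [ 433.1 -309.    45. ] [ 440.3 -325.1   45. ]
55 [ 432.5 -306.4   55. ] [ 433.2 -306.8   55. ]
60 [ 432.2 -305.2   60. ] [ 429.7 -297.7   60. ]
65 [ 431.9 -303.9   65. ] [ 426.1 -288.5   65. ]
70 [ 431.6 -302.6   70. ] [ 422.6 -279.4   70. ]
75 [ 431.4 -301.3   75. ] [ 419.  -270.2   75. ]
box [ 431.3 -303.1   45. ]
beaker base [ 619. -316.    0.] rim [ 620. -316.   90.]
```

View pics/zs.png

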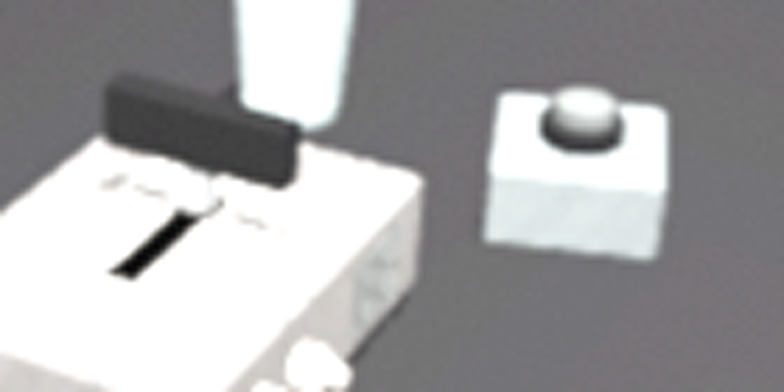

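Call:
step_arm(
  commands="0.33 -0.25 0 0; 0.66 -0.5 0 0; 1 -0.75 0 0.013; 1 -0.75 0 0.0264; 1 -0.75 0 0.0264",
  fingers=1,
  force=30,
)

```text
time: 0.6
tool_pos: [274.5, -456.0, 222.6]
eef_rot: [0.999, 0.043, 0.001, -0.001]
force: [-0.0, -0.4, 0.7]
width: 51.2
gripper_force: 0.0
```

Call:
step_arm(
  commands="0.24 -0.24 0 0; 0.48 -0.48 0 0; 0.72 -0.73 0 0; 0.96 -0.97 0 0",
)

```text
time: 1.0
tool_pos: [399.4, -306.9, 222.6]
eef_rot: [0.999, 0.04, -0.0, 0.0]
force: [1.1, -0.8, 0.1]
width: 19.1
gripper_force: 0.0
```

Call:
step_arm(
  commands="0.24 -0.24 0 0; 0.48 -0.48 0 0; 0.72 -0.73 0 0; 0.96 -0.97 0 0; 0.96 -0.97 0 0; 0.96 -0.97 0 0; 0.96 -0.97 0 0",
)

```text
time: 1.7
tool_pos: [530.0, -153.1, 222.2]
eef_rot: [0.999, 0.039, -0.001, 0.0]
force: [-0.0, 0.4, 1.1]
width: 0.6
gripper_force: 0.0
```

Call:
step_arm(
  commands="0 0 0.25 0; 0 0 0.5 0; 0 0 0.7 0; 0 0 0.8 0; 0 0 0.8 0; 0 0 0.8 0",
)

```text
time: 2.3
tool_pos: [530.5, -152.8, 103.1]
eef_rot: [0.999, 0.039, -0.0, 0.0]
force: [-0.3, -0.3, 0.2]
width: 0.5
gripper_force: 0.0
```

```bash
python3 - <<'E'
from station import read_camera
import cv2
i=read_camera("side")["image"][110:230,200:360]
cv2.imwrite("pics/s1.png",cv2.resize(i,(800,600),interpolation=cv2.INTER_CUBIC))
E
```

```text
(no output)
```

View pics/s1.png

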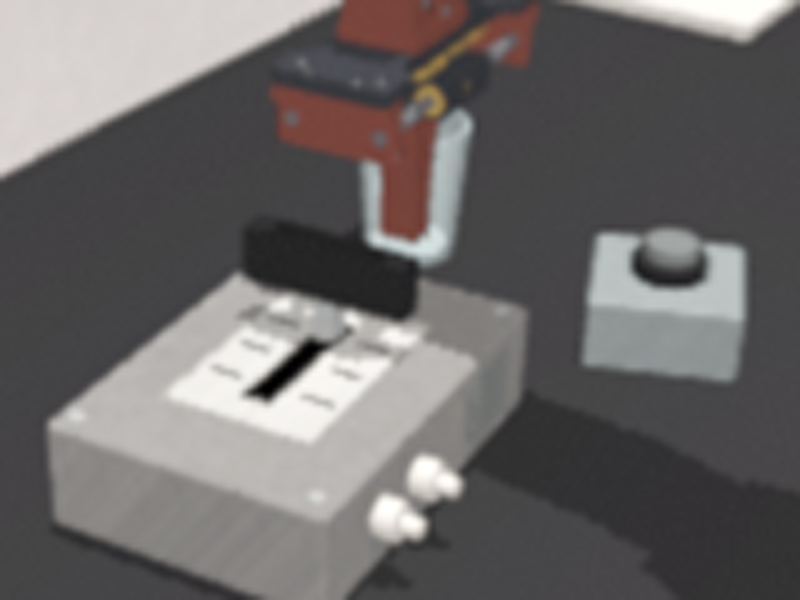

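The fingers stand behind the handle on its -y side, with the tip at (405,240) in the crop. I'll push now.

Call:
step_arm(
  commands="0 -0.1 0 0; 0 -0.2 0 0; 0 -0.25 0 0; 0 -0.3 0 0; 0 -0.34 0 0; 0 -0.38 0 0; 0 -0.42 0 0; 0 -0.42 0 0",
)

```text
time: 3.15
tool_pos: [525.9, -87.0, 102.7]
eef_rot: [0.999, 0.041, 0.0, -0.0]
force: [0.5, 0.7, -0.2]
width: 0.3
gripper_force: 0.0
```

Call:
step_arm(
  commands="0 -0.05 0 0; 0 -0.1 0 0; 0 -0.13 0 0; 0 -0.16 0 0; 0 -0.19 0 0; 0 -0.22 0 0; 0 -0.25 0 0; 0 -0.25 0 0",
)

```text
time: 3.95
tool_pos: [523.0, -49.3, 102.7]
eef_rot: [0.999, 0.041, 0.0, -0.0]
force: [0.1, 0.6, -0.3]
width: 0.3
gripper_force: 0.0
```

```bash
python3 - <<'E'
from station import read_camera
import cv2
i=read_camera("side")["image"][110:230,200:360]
cv2.imwrite("pics/s2.png",cv2.resize(i,(800,600),interpolation=cv2.INTER_CUBIC))
E
```

```text
(no output)
```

View pics/s2.png

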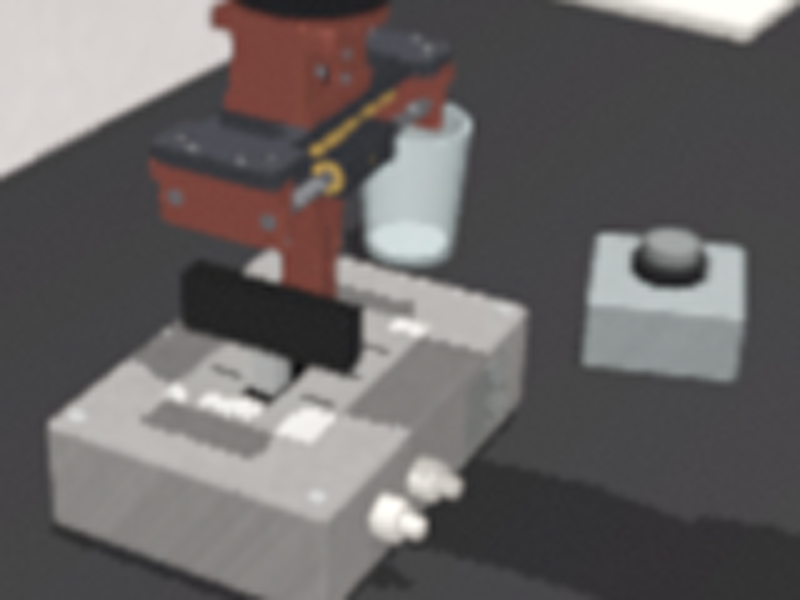

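The handle's top left corner moved from (245,222) to (183,265), which is about 60 mm. A gentle extra push should meet the hard stop and confirm it.

Call:
step_arm(
  commands="0 -0.02 0 0; 0 -0.03 0 0; 0 -0.04 0 0; 0 -0.04 0 0",
)

```text
time: 4.4
tool_pos: [522.5, -44.7, 102.6]
eef_rot: [0.999, 0.04, 0.0, -0.0]
force: [0.8, -0.0, 0.3]
width: 0.4
gripper_force: 0.0
```

Call:
step_arm(
  commands="0 -0.015 0 0; 0 -0.03 0 0; 0 -0.045 0 0; 0 -0.045 0 0",
)

```text
time: 4.8
tool_pos: [522.3, -44.1, 102.7]
eef_rot: [0.999, 0.038, 0.0, 0.003]
force: [2.0, -16.8, -1.2]
width: 0.1
gripper_force: 8.1
```

There's a hard stop at y = -44 mm (17 N, predicted -47), so the lever is at the second stop. I'll back off and rise.

Call:
step_arm(
  commands="0 0.1 0 0; 0 0.25 0 0; 0 0.35 0 0; 0 0.35 -0.25 0; 0 0.35 -0.5 0; 0 0.35 -0.5 0; 0 0.35 -0.5 0",
)

```text
time: 5.5
tool_pos: [526.5, -90.7, 178.3]
eef_rot: [0.999, 0.04, 0.001, 0.0]
force: [-0.7, 0.1, -0.7]
width: 0.0
gripper_force: 0.0
```

Call:
step_arm(
  commands="-0.12 0.23 0 0; -0.25 0.46 0 0; -0.37 0.69 0 0; -0.37 0.69 0 0",
)

```text
time: 5.9
tool_pos: [475.6, -203.4, 175.9]
eef_rot: [0.999, 0.036, -0.002, 0.001]
force: [1.0, -0.3, 0.5]
width: 0.6
gripper_force: 0.0
```

Call:
step_arm(
  commands="-0.12 0.23 0 0; -0.25 0.46 0 0; -0.37 0.69 0 0; -0.37 0.69 0 0; -0.37 0.69 0 0; -0.37 0.69 0 0",
)

```text
time: 6.5
tool_pos: [432.4, -304.1, 176.9]
eef_rot: [0.999, 0.041, -0.0, -0.001]
force: [0.0, 0.5, -0.0]
width: 0.5
gripper_force: 0.0
```

```bash
python3 - <<'E'
from station import read_camera
import cv2
i=read_camera("top")["image"][140:260,220:390]
i=cv2.convertScaleAbs(i,alpha=1.3,beta=10)
cv2.imwrite("pics/t3.png",cv2.resize(i,(782,552),interpolation=cv2.INTER_CUBIC))
E
```

```text
(no output)
```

View pics/t3.png

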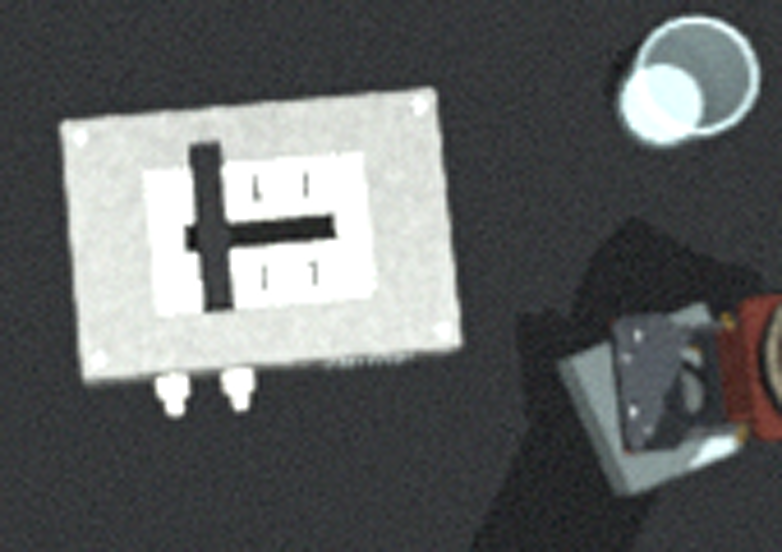

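The lever is at the far end of its slot, with the handle at (211,228) in the crop. The tool is over the box, so I'll go down.

Call:
step_arm(
  commands="0 0 0.2 0; 0 0 0.4 0; 0 0 0.6 0; 0 0 0.65 0; 0 0 0.68 0; 0 0 0.71 0; 0 0 0.71 0",
)

```text
time: 7.25
tool_pos: [432.6, -305.8, 71.8]
eef_rot: [0.999, 0.04, 0.0, 0.0]
force: [0.0, 0.3, 0.1]
width: 0.5
gripper_force: 0.0
```

Call:
step_arm(
  commands="0 0 0.015 0; 0 0 0.03 0; 0 0 0.045 0; 0 0 0.06 0; 0 0 0.07 0; 0 0 0.07 0",
)

```text
time: 7.85
tool_pos: [432.5, -306.1, 61.3]
eef_rot: [0.999, 0.04, 0.0, 0.0]
force: [-1.2, -0.3, 9.1]
width: 0.1
gripper_force: 4.0
```

Call:
step_arm(
  commands="0 0 0.01 0; 0 0 0.02 0; 0 0 0.02 0; 0 0 0.02 0",
)

```text
time: 8.25
tool_pos: [432.6, -306.3, 60.8]
eef_rot: [0.999, 0.04, 0.001, 0.001]
force: [-7.6, 5.5, 35.6]
width: 0.5
gripper_force: 17.6
```

The button has bottomed out (36 N). I'll lift off.

Call:
step_arm(
  commands="0 0 -0.1 0; 0 0 -0.3 0; 0 0 -0.6 0; 0 0 -0.8 0; 0 0 -0.8 0; 0 0 -0.8 0; 0 0 -0.8 0; 0 0 -0.8 0",
)

```text
time: 9.05
tool_pos: [431.2, -305.3, 176.1]
eef_rot: [0.999, 0.04, -0.001, -0.001]
force: [0.2, 1.4, -0.6]
width: 0.3
gripper_force: 0.0
```

```bash
python3 - <<'E'
from station import read_camera
import cv2
i=read_camera("side")["image"][100:340,90:370]
cv2.imwrite("pics/s4.png",cv2.resize(i,(700,600),interpolation=cv2.INTER_CUBIC))
E
```

```text
(no output)
```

View pics/s4.png

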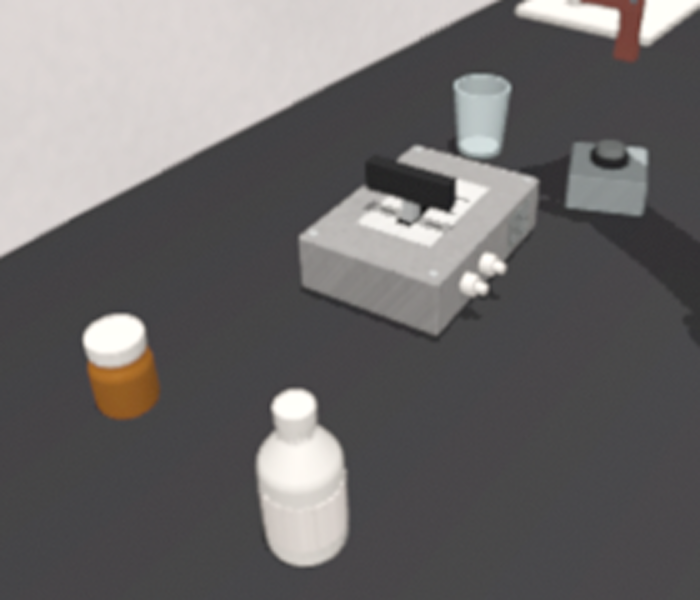

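The handle is at the far end (410,182), the button is up at (610,150), the vessels stand where they were, and the fingers are clear of everything.

```bash
python3 -c "
from station import ctrl
print(ctrl.job_done())"
```

```text
the job is handed in; nothing more can be done
None
```

I pushed the lever to its second stop, then pressed the start button fully down and released it; the bottle, beaker and jar were left untouched, and the job is handed in (no verdict was returned).

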